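# Centre the table number on its stand

## Task

A wooden table-number block stands off-centre on its small round stand. With light taps of the fingertips or the outside of the fingers, nudge it, low down so that it does not topple, until it stands upright in the middle of the stand, and leave it standing there. Do not pinch, lift or knock over the block, do not shift the stand, and leave the other things on the counter alone.

Things in the scene. Friction and masses are not known exactly. Their poses are not given: they have to be found in the camera images.
- number_block: Oak table-number block, the only one on the round stand: upright, 22 mm thick, 40 wide, 72 high, 60 to 100 g. Origin: centre of its underside; z up; thickness along x, width along y, but the faces are turned by +4 degrees about z from these axes. Turned any way at the start. Pushed within its lowest 20 mm it slides on the stand (friction about 0.4); pushed higher on a broad face it topples.
- stand: Round dark-wood stand, 90 mm in diameter and 40 mm high, flat top without a rim, loose but weighted (0.9 kg, rubber foot). Origin: centre of its underside, on its axis; z up, so its top is 40 mm above the origin. At the start the block stands 13 to 24 mm off its axis in any direction.
- block_a: Bystander: upright oak table-number block 30 x 44 x 72 mm on the counter, origin centre of its underside.
- block_b: Bystander: upright oak table-number block 34 x 46 x 72 mm on the counter, origin centre of its underside.
- shaker: Bystander: glass shaker with a grey domed top, 44 mm in diameter, 90 mm high, origin centre of its underside.
- cup: Bystander: cream espresso cup, blue inside, 58 x 87 (with handle) x 55 mm high, origin below the middle of its whole outline.
Things that resemble listed ones, but are neither listed nor needed, are in the scene too. Leave any orange, red or white look-alike of the number_block alone.

How it is judged:
At the end, for the whole second after the job is handed in: The block stands upright and at rest on top of the stand, its centre within 6 mm of the stand's axis; the stand is within 12 mm and every bystander within 15 mm of where it was (horizontal distance between number_block and stand below 0.006 m and angle between number_block's own z axis and vertical below 0.06 rad and z of number_block in the frame of stand between 0.036 and 0.044 m and linear speed of number_block below 0.01 m/s and angular speed of number_block below 0.1 rad/s and distance of stand from where it was at the start of the episode below 0.012 m and angle between stand's own z axis and vertical below 0.05 rad and distance of each of block_a, block_b, shaker, cup from where it was at the start of the episode below 0.015 m); the robot touches nothing.
It fails at once if the block is tipped over (leans more than 0.3 rad) (angle between number_block's own z axis and vertical above 0.3 rad).
It fails at once if the block is lifted off the stand (more than 10 mm) or comes off it (z of number_block in the frame of stand above 0.05 m or z of number_block in the frame of stand below 0.03 m).
It fails at once if the block is pinched or struck hard (more than 12 N from the robot) (contact force between the fingers and number_block above 12 N).
It fails at once if the stand is shifted by more than 12 mm or tipped (distance of stand from where it was at the start of the episode above 0.012 m or angle between stand's own z axis and vertical above 0.1 rad).
It fails at once if another thing on the counter is moved by more than 15 mm or knocked over (distance of any of block_a, block_b, shaker, cup from where it was at the start of the episode above 0.015 m or angle between any of block_a, block_b, shaker, cup's own z axis and vertical above 0.3 rad).
It also fails if it takes over 51 s, if anything falls off the work surface, if the arm or the gripper's body presses on something with over 40 N, if the wrist force passes 120 N, or if a joint passes its speed limit or range.

## Robot

A 7-joint arm with a two-finger parallel gripper is mounted at the origin on a cart in front of the work surface, level with it; the furniture and walls round the work are solid. World frame = base frame: x ahead of the robot, y to its left, z up, the work surface at z = 0. Lengths are in m, angles in rad, forces in N, time in s.
With the tool pointing down it reaches from about 0.35 to 0.9 m from the base axis. Payload 19.9 kg.
Tool frame: the origin (TCP) lies between the finger pads; the fingertips stand 19 mm ahead of it and the grasp point (between the pads) is the TCP; z points along the fingers, y is the line along which they close (so a half turn about z gives the same grasp; the last joint's range is limited). The gripper opens to 94 mm and grips with 3 to 60 N. Pads are 16 mm wide; open, the fingers measure 119 mm over their backs; the gripper's body (75 mm by 177 mm) begins 78 mm behind the grasp point.
Start: joints at [-1.258, 0.417, -0.01, 1.614, 0.005, 1.111, -0.053], TCP at [0.217, 0.586, 0.224] pointing down, gripper open.
Joint ranges: [-2.81, 2.81], [-0.39, 2.02], [-1.27, 1.25], [0.06, 2.57], [-1.19, 4.33], [0.19, 2], [-2.82, 2.82]. Speed limits (rad/s): [1.89, 1.89, 2.39, 2.39, 3.01, 3.01, 3.01].

## Interface

Orientations are given as a 3x3 rotation matrix whose columns are the frame's x, y, z axes.
In Python, from rig import robot gives the robot as it stands. Calls block until the motion is done:
- robot.move_ptp(position, orientation): joint-space move of the TCP to a pose.
- robot.move_linear(position, velocity=0.15, frame=None, threshold=None): straight line of the TCP; frame=None keeps the orientation; velocity is the mean speed in m/s. With threshold (N) it stops when the force on the tool has changed by that much, and returns True; else False.
- robot.goto_joints(angles): joint-space move.
- robot.gripper_to(opening): finger opening in m; the grip force is fixed at half the most; returns when the fingers have stopped.
- robot.pause(seconds).
- robot.ik(position, orientation): joint angles nearest the present ones, or None.
- robot.get_state(): the state.
- robot.grab_frame(name): name is "scene" or "top"; returns the picture (384x512x3 uint8, red, green, blue); there is no depth.
- robot.camera_info(name): a dict with "fx", "fy", "cx", "cy" (pixels), "rvec" (rotation vector, rad) and "tvec" (3), from world to camera coordinates, as OpenCV has them. Camera axes: x right, y down, z forward; pixel columns grow to the right and rows downward; lengths in m; the calibration is good to about 2 mm. A picture is of the moment at which its call begins. camera_info takes no time and is no camera call.
A pose or a line that the arm cannot do raises robot.PlanningError and nothing moves.
- robot.sign_off(): hands the job in; it is judged then, once.
The state is a dict: "time": time; "qpos": joint angles; "joint_vel": joint speeds; "effort": joint torques, N m; "ee_pos": TCP position; "tool_rot": TCP orientation; "force": force on the tool from outside, world axes, zero at the start; "moment": the same for the moment, N m; "opening": finger opening in m; "grasp_force": force on a finger pad.
Only numpy, scipy, OpenCV 4.12 (cv2) and the standard library are available. Lean on these libraries where they do the work, as an engineer would, in place of code of your own. Each camera call takes 0.05 s, during which the arm holds its last target. There are 200 camera calls.

## Working session

There is one attempt and no reset: what is moved stays moved. The work goes in short steps, each a Python script; the robot and the scene stay as the last script left them, time stands still between calls to the robot, and variables do not carry over. Pictures are saved under pics/ and viewed, at most 10 in all, crops included, and the job is handed in when it is done.

```bash
ls; mkdir -p pics; python3 - <<'E'
from rig import robot
import cv2, numpy as np
for n in ("scene","top"):
    f=robot.grab_frame(n); cv2.imwrite(f"pics/{n}0.png",cv2.cvtColor(f,cv2.COLOR_RGB2BGR))
    c=robot.camera_info(n); R=cv2.Rodrigues(np.array(c["rvec"]))[0]
    print(n,c, -R.T@np.array(c["tvec"]))
s=robot.get_state();print(s["time"],s["tool_rot"],s["opening"])
E
```

```text
pics
scene {'fx': 499.4206761118911, 'fy': 499.4206761118911, 'cx': 258.7095717422356, 'cy': 195.87093814764182, 'rvec': array([ 2.16694122, -0.90520405,  0.40153716]), 'tvec': array([-0.33296592,  0.26668539,  1.11226701])} [-0.22325534 -0.68350337  0.94979234]
top {'fx': 485.32085330373445, 'fy': 485.32085330373445, 'cx': 251.49744372624875, 'cy': 192.564111575663, 'rvec': array([ 2.15196356, -1.49042493,  0.43191314]), 'tvec': array([-0.18912228,  0.40578027,  1.28186929])} [-0.27222791 -0.32675076  1.28947262]
0.1 [[-9.37737177e-01  3.47345544e-01 -2.44042782e-04]
 [ 3.47345609e-01  9.37736648e-01 -1.00319567e-03]
 [-1.19607683e-04 -1.02550106e-03 -9.99999467e-01]] 0.09402496898632687
```

View pics/scene0.png

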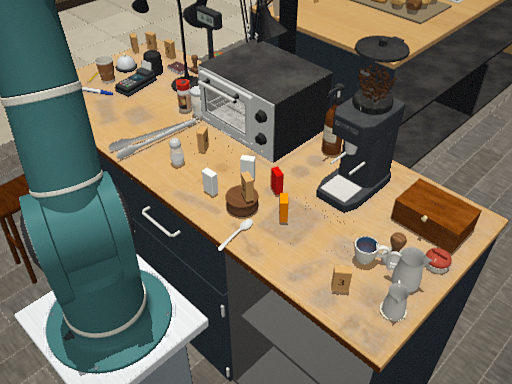

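View pics/top0.png

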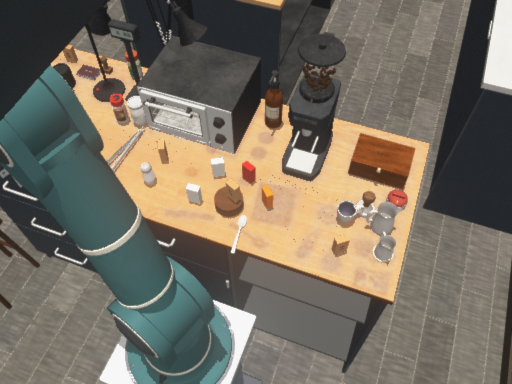

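The block and stand are at about (242,198) in scene and (229,200) in top. White, red and orange look-alikes stand around it. I'll zoom in on both views.

```bash
python3 - <<'E'
import cv2, numpy as np
a=cv2.imread("pics/scene0.png")[145:235,190:300]; b=cv2.imread("pics/top0.png")[145:235,175:285]
up=lambda i:cv2.resize(i,None,fx=7,fy=6.6,interpolation=cv2.INTER_NEAREST)
up=lambda i:cv2.resize(i,None,fx=7,fy=6.6,interpolation=cv2.INTER_CUBIC)
cv2.imwrite("pics/za.png",cv2.resize(a,None,fx=6,fy=6,interpolation=cv2.INTER_CUBIC))
cv2.imwrite("pics/zb.png",cv2.resize(b,None,fx=6,fy=6,interpolation=cv2.INTER_CUBIC))
E
```

```text
(no output)
```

View pics/za.png

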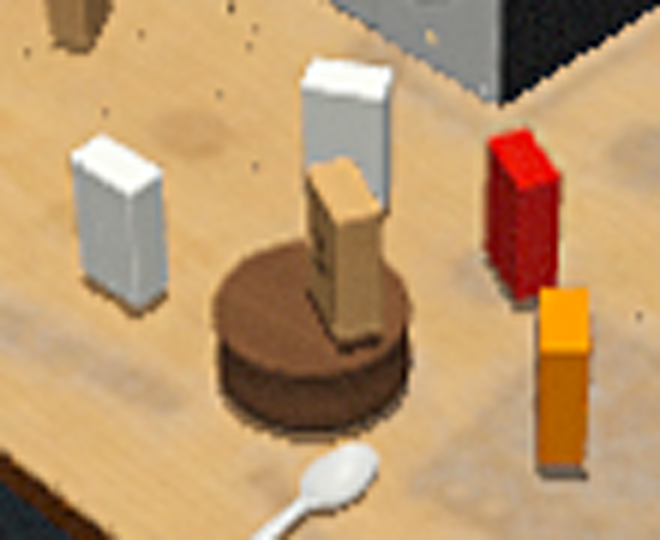

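View pics/zb.png

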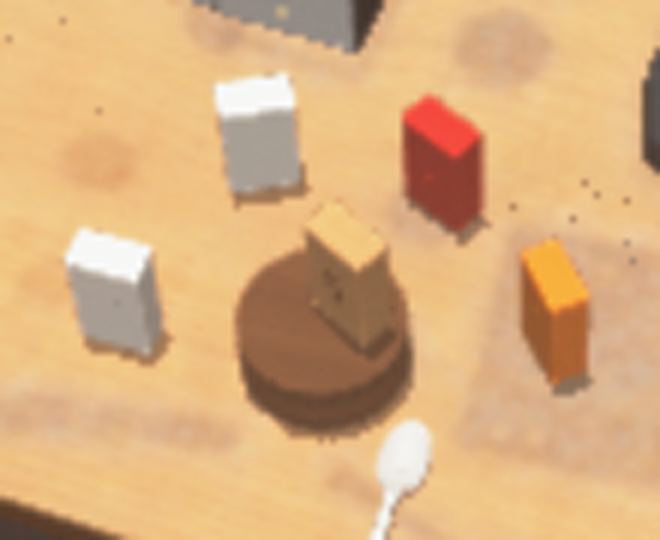

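```bash
cat > h.py <<'E'
import cv2, numpy as np
from scipy.optimize import least_squares
from rig import robot
def cast(name,px,z):
    c=robot.camera_info(name); R=cv2.Rodrigues(np.array(c["rvec"]))[0]; o=-R.T@np.array(c["tvec"])
    px=np.atleast_2d(px).astype(float)
    d=np.c_[(px[:,0]-c["cx"])/c["fx"],(px[:,1]-c["cy"])/c["fy"],np.ones(len(px))]@R
    return (o+d*((z-o[2])/d[:,2])[:,None])[:,:2]
def proj(name,P):
    c=robot.camera_info(name)
    K=np.array([[c["fx"],0,c["cx"]],[0,c["fy"],c["cy"]],[0,0,1]])
    return cv2.projectPoints(np.atleast_2d(P).astype(float),np.array(c["rvec"]),np.array(c["tvec"]),K,None)[0][:,0]
E
python3 - <<'E'
from h import *
M={"scene":[(309,167),(347,157),(381,208),(345,222)],"top":[(306,232),(330,203),(388,248),(363,272)]}
off={"scene":(190,145),"top":(175,145)}
S={"scene":[(260,300),(270,390),(362,280),(345,190),(318,240)],"top":[(280,320),(280,392),(370,300),(345,235),(325,270)]}
for n in M:
    im=cv2.imread(f"pics/{n}0.png"); o=np.array(off[n])
    p=(np.array(M[n])+.5)/6+o-.5; w=cast(n,p,.112)
    print(n,"corners",w.round(4).tolist(),"c",w.mean(0).round(4),"rect",cv2.minAreaRect((w*1000).astype(np.float32)))
    for s in S[n]:
        q=(np.array(s)/6+o).astype(int); print(s,im[q[1],q[0]],cv2.cvtColor(im,cv2.COLOR_BGR2HSV)[q[1],q[0]])
E
```

```text
scene corners [[0.4603, 0.0513], [0.4767, 0.0444], [0.463, 0.0096], [0.4458, 0.014]] c [0.4615 0.0298] rect ((461.3180847167969, 29.41634750366211), (39.96963119506836, 17.807876586914062), 68.65408325195312)
(260, 300) [ 55  89 133] [ 13 150 133]
(270, 390) [30 48 74] [ 12 152  74]
(362, 280) [ 66 109 144] [ 17 138 144]
(345, 190) [113 181 227] [ 18 128 227]
(318, 240) [25 46 67] [ 15 160  67]
top corners [[0.4561, 0.0514], [0.4764, 0.0469], [0.4612, 0.01], [0.4438, 0.0162]] c [0.4594 0.0311] rect ((459.9906005859375, 31.60501480102539), (39.872318267822266, 20.58283042907715), 70.3501205444336)
(280, 320) [ 71 101 150] [ 11 134 150]
(280, 392) [ 53  73 103] [ 12 124 103]
(370, 300) [ 72 103 141] [ 13 125 141]
(345, 235) [128 199 243] [ 19 121 243]
(325, 270) [ 61  85 117] [ 13 122 117]
```

```bash
cat >> h.py <<'E'
def stand(name,rgb,box,vmin):
    """rim of the stand's lit top face -> circle of radius 45 mm at z=.04"""
    hsv=cv2.cvtColor(rgb,cv2.COLOR_RGB2HSV); x0,x1,y0,y1=box
    m=np.zeros(hsv.shape[:2],np.uint8)
    m[y0:y1,x0:x1]=cv2.inRange(hsv,(8,100,vmin),(15,200,172))[y0:y1,x0:x1]
    n,l,st,_=cv2.connectedComponentsWithStats(m); m=(l==1+st[1:,4].argmax()).astype(np.uint8)
    pts=np.vstack([c[:,0] for c in cv2.findContours(m,cv2.RETR_EXTERNAL,cv2.CHAIN_APPROX_NONE)[0]])
    w=cast(name,cv2.convexHull(pts)[:,0],.04); w=cast(name,pts,.04)
    f=lambda p:np.hypot(*(w-p).T)-.0440   # pixel centres lie ~1 mm inside the rim
    r=least_squares(f,w.mean(0),loss="cauchy",f_scale=.001)
    return r.x,np.median(abs(f(r.x))),m,len(pts)
E
python3 - <<'E'
from h import *
for n,b,v in (("scene",(222,262,180,220),100),("top",(210,248,180,220),118)):
    im=cv2.imread(f"pics/{n}0.png"); x,e,m,k=stand(n,im[:,:,::-1].copy(),b,v); print(n,x.round(4),e,m.sum(),k)
    a=np.linspace(0,2*np.pi,60); 
    big=cv2.resize(im[170:230,200:270],None,fx=5,fy=5,interpolation=cv2.INTER_CUBIC)
    for P in np.c_[x[0]+.045*np.cos(a),x[1]+.045*np.sin(a),a*0+.04]:
        q=((proj(n,P)[0]-(200,170)+.5)*5-.5).astype(int); cv2.circle(big,tuple(map(int,q)),1,(0,255,0),-1)
    globals()[n]=big
cv2.imwrite("pics/fit.png",np.hstack([scene,top]))
E
```

```text
scene [0.4527 0.0454] 0.0023856297887408576 385 111
top [0.4338 0.0356] 0.002730990998882743 576 152
```

View pics/fit.png

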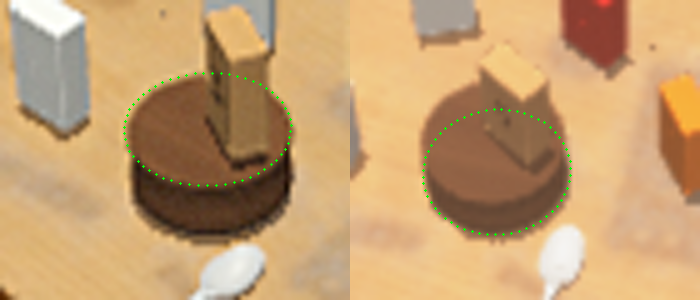

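```bash
python3 - <<'E'
from h import *
for n,b,vs in (("scene",(222,262,180,220),(95,105,112,120)),("top",(210,248,180,220),(124,128,132,136,140))):
    im=cv2.imread(f"pics/{n}0.png")[:,:,::-1].copy()
    for v in vs:
        x,e,m,k=stand(n,im,b,v); print(n,v,x.round(4),round(e,4),m.sum(),k)
print(proj("top",[.4527,.0454,.04]),proj("scene",[.4527,.0454,.04]))
E
```

```text
scene 95 [0.4519 0.0444] 0.0027 394 113
scene 105 [0.4536 0.0455] 0.0025 379 110
scene 112 [0.454  0.0456] 0.0024 375 111
scene 120 [0.4555 0.0445] 0.0023 311 72
top 124 [0.432  0.0352] 0.0027 545 139
top 128 [0.4316 0.035 ] 0.002 524 139
top 132 [0.4316 0.035 ] 0.002 515 141
top 136 [0.4315 0.0349] 0.0021 508 141
top 140 [0.4555 0.0479] 0.0053 405 140
[[228.35115737 198.00821026]] [[241.12168247 195.19775307]]
```

The scene fit puts the stand axis at about (0.4535, 0.045). The top fit caught the side wall, but reprojecting that axis matches the rim by eye at (228.5,198). The block is at about (0.4605, 0.0305), with its width axis at 69.5°. I'll check neighbour clearances and reach before pushing.

```bash
cat >> h.py <<'E'
S=np.array([.4535,.0450]); K=np.array([0,0,1.]); TILT=np.radians(4)
def frame(p,s):
    p=np.r_[p,0]; y=s*(np.cos(TILT)*p+np.sin(TILT)*K); z=np.sin(TILT)*p-np.cos(TILT)*K
    return np.c_[np.cross(y,z),y,z]
def tcp(p,s,xy,h,o):
    """TCP that puts the trailing finger's inner tip edge at xy, height h"""
    F=frame(p,s); return np.r_[xy,h]+s*F[:,1]*o/2-.019*F[:,2]
E
python3 - <<'E'
from h import *
B=np.array([.4605,.0305]); a=np.radians(69.5); u=np.array([np.cos(a),np.sin(a)]); v=np.array([u[1],-u[0]])
d=S-B; print("u,v comps",d@u,d@v)
q={"white1":(135,310),"white2":(345,213),"red":(525,300),"orange":(562,468),"oven":(500,105),"spoon":(340,470)}
for n,p in q.items():
    w=cast("scene",np.array(p)/6+(190,145),0)[0]; print(n,w.round(3),"u,v from stand",((w-S)@u).round(3),((w-S)@v).round(3))
for p,xy,o in ((u,B-u*.035,.094),(-v,B+u*(d@u)+v*.026,.07)):
    for s in (1,-1):
        for h in (.14,.046): 
            j=robot.ik(tcp(p,s,xy,h,o),frame(p,s)); print(s,h,tcp(p,s,xy,h,o).round(3),None if j is None else np.round(j,2))
E
```

```text
u,v comps 0.01113029507528549 -0.011634712353001066
white1 [0.422 0.13 ] u,v from stand 0.069 -0.06
white2 [0.539 0.11 ] u,v from stand 0.091 0.058
red [0.555 0.005] u,v from stand -0.002 0.109
orange [ 0.486 -0.081] u,v from stand -0.107 0.075
oven [0.653 0.114] u,v from stand 0.134 0.163
spoon [ 0.416 -0.013] u,v from stand -0.067 -0.015
1 0.14 [0.464 0.04  0.162] [-0.57  0.22  0.52  2.09 -0.23  0.84  1.3 ]
1 0.046 [0.464 0.04  0.068] [-0.45  0.38  0.39  2.16 -0.35  0.63  1.42]
-1 0.14 [0.464 0.04  0.162] [-1.03  0.35  1.09  2.1  -0.49  0.91 -1.58]
-1 0.046 [0.464 0.04  0.068] [-0.97  0.63  1.08  2.17 -0.88  0.84 -1.24]
1 0.14 [0.457 0.044 0.161] [-0.35  0.24  0.24  2.04 -0.11  0.94  2.74]
1 0.046 [0.457 0.044 0.067] [-0.22  0.39  0.1   2.1  -0.11  0.72  2.74]
-1 0.14 [0.457 0.044 0.161] [-0.67  0.27  0.61  2.05 -0.23  0.95 -0.29]
-1 0.046 [0.457 0.044 0.067] [-0.6   0.44  0.55  2.11 -0.38  0.75 -0.15]
```

```bash
cat >> h.py <<'E'
O=.07
def push(p,s,start,end):
    """straddle, tap with the trailing finger from start to end (tip edge xy), back off, rise"""
    F=frame(p,s); T=lambda xy,h:tcp(p,s,xy,h,O)
    robot.move_ptp(T(start,.15),F)
    robot.move_linear(T(start,.046),velocity=.08)
    f0=robot.get_state()["force"]
    hit=robot.move_linear(T(end,.046),velocity=.015,threshold=6)
    st=robot.get_state(); print("hit",hit,"df",np.round(np.array(st["force"])-f0,2),"err",np.round(st["ee_pos"]-T(end,.046),4))
    robot.move_linear(T(end-.012*p,.046),velocity=.04)
    robot.move_linear(T(end-.012*p,.15),velocity=.1)
    print("t",robot.get_state()["time"])
def snap(tag):
    for n in ("scene","top"): cv2.imwrite(f"pics/{n}{tag}.png",robot.grab_frame(n)[:,:,::-1])
E
python3 - <<'E'
from h import *
B=np.array([.4605,.0305]); a=np.radians(69.5); u=np.array([np.cos(a),np.sin(a)]); v=np.array([u[1],-u[0]]); d=S-B
robot.gripper_to(O)
push(u,1,B-u*.035,B+u*(d@u-.020))
B2=B+u*(d@u)
push(-v,-1,B2+v*.026,S+v*.011)
robot.move_linear(robot.get_state()["ee_pos"]+np.array([-.08,.16,.08]),velocity=.2)
print(robot.get_state()["time"]); snap(1)
a,b=[cv2.imread(f"pics/{n}1.png") for n in ("scene","top")]
cv2.imwrite("pics/z1.png",np.hstack([cv2.resize(i,None,fx=5,fy=5,interpolation=cv2.INTER_CUBIC) for i in (a[160:225,205:280],b[160:225,190:265])]))
E
```

```text
hit False df [0.02 0.7  1.1 ] err [ 0. -0.  0.]
t 7.8417
hit False df [1.3  0.62 0.09] err [ 0. -0. -0.]
t 14.2667
15.4
```

View pics/z1.png

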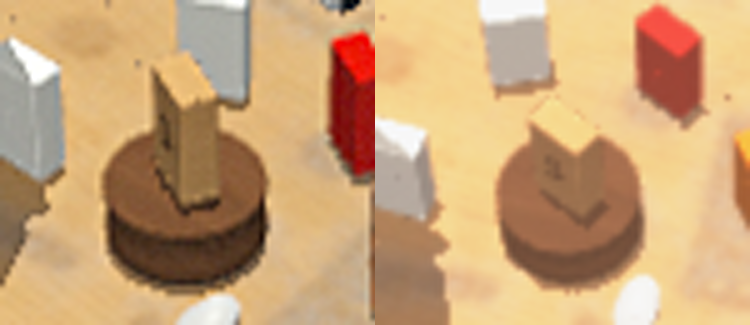

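The block is upright, and both views show it near the middle: top-face centre at about (185,82) in the left panel and (567,124) in the right. I'll measure the remaining offset.

```bash
python3 - <<'E'
from h import *
M={"scene":[(153,68),(184,53),(218,98),(184,108)],"top":[(155,125),(181,96),(229,125),(203,150)]}
off={"scene":(205,160),"top":(190,160)}
a=np.linspace(0,2*np.pi,72); out=[]
for n,b,vs in (("scene",(222,262,180,220),(95,105,112)),("top",(210,248,180,220),(128,138,142,146))):
    im=cv2.imread(f"pics/{n}1.png")
    w=cast(n,(np.array(M[n])+.5)/5+off[n]-.5,.112); c=w.mean(0); print(n,"block",c.round(4),cv2.minAreaRect((w*1000).astype(np.float32)))
    for t in vs:
        x,e,m,k=stand(n,im[:,:,::-1].copy(),b,t); print(" stand",t,x.round(4),round(e,4),m.sum())
    o=np.array(off[n]); big=cv2.resize(im[160:225,o[0]:o[0]+75],None,fx=5,fy=5,interpolation=cv2.INTER_CUBIC)
    dr=lambda P,col:[cv2.circle(big,tuple(int(i) for i in (q-o+.5)*5-.5),1,col,-1) for q in proj(n,P)]
    for z in (0,.04): dr(np.c_[S[0]+.045*np.cos(a),S[1]+.045*np.sin(a),a*0+z],(0,255,0))
    A=np.radians(69.5); u=np.array([np.cos(A),np.sin(A)]); v=np.array([u[1],-u[0]])
    for z in (.04,.112):
        dr([np.r_[S+i*.02*u+j*.011*v,z] for i in (-1,1) for j in (-1,1)],(255,0,255))
    out.append(big)
cv2.imwrite("pics/z2.png",cv2.resize(np.hstack(out),(800,347)))
E
```

```text
scene block [0.4513 0.0403] ((451.4022521972656, 41.07019805908203), (40.61638259887695, 19.714860916137695), 71.55103302001953)
 stand 95 [0.452  0.0433] 0.0022 399
 stand 105 [0.4529 0.0447] 0.0027 384
 stand 112 [0.4536 0.0454] 0.0029 374
top block [0.4548 0.0432] ((454.174072265625, 43.03733825683594), (35.86521530151367, 25.449167251586914), 74.60025024414062)
 stand 128 [0.4526 0.0467] 0.0027 494
 stand 138 [0.4545 0.0462] 0.0028 456
 stand 142 [0.4518 0.0493] 0.0032 444
 stand 146 [0.4518 0.0492] 0.0033 440
```

View pics/z2.png

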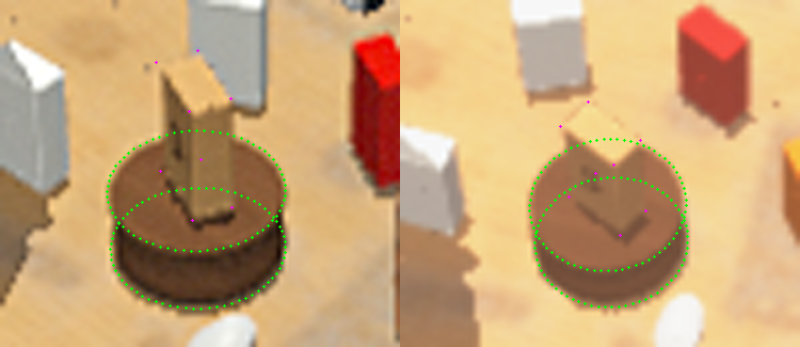

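The stand fits in both views (green). The block's top face sits about 3 mm short in the u direction (mostly −y), so I'll give it one more small tap that way.

```bash
python3 - <<'E'
from h import *
A=np.radians(70.5); u=np.array([np.cos(A),np.sin(A)])
print(robot.get_state()["opening"])
push(u,1,S-u*.034,S+u*(.0028-.020))
robot.move_linear(robot.get_state()["ee_pos"]+np.array([-.08,.16,.08]),velocity=.2)
print(robot.get_state()["time"]); snap(2)
o={"scene":(205,160),"top":(190,160)}; L=[]
for n in o:
    im=cv2.imread(f"pics/{n}2.png"); old=cv2.imread(f"pics/{n}1.png")
    x,y=o[n]; c=im[y:y+65,x:x+75]; L.append(cv2.resize(c,None,fx=5,fy=5,interpolation=cv2.INTER_CUBIC))
    print(n,"stand",[stand(n,im[:,:,::-1].copy(),b,t)[0].round(4) for b,t in ([((222,262,180,220),105)] if n=="scene" else [((210,248,180,220),138)])])
    # lit top face of the block: bright, oak hue, near its expected place
    w=proj(n,np.r_[S,.112])[0]; hsv=cv2.cvtColor(im,cv2.COLOR_BGR2HSV)
cv2.imwrite("pics/z3.png",np.hstack(L))
E
```

```text
0.07005048512016375
hit False df [-1.06 -0.72  0.36] err [-0.     -0.0001 -0.    ]
t 21.85
22.9833
scene stand [array([0.4533, 0.0446])]
top stand [array([0.4515, 0.0484])]
```

View pics/z3.png

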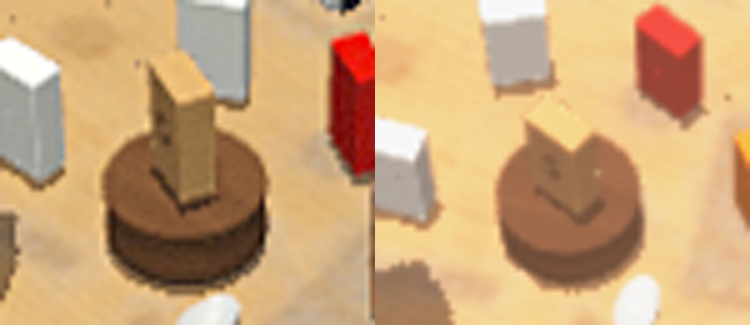

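The block moved a little up and left in both views, with its top face now at about (181,77) and (564,122). It is still upright. I'll compute the offset once more from the picked corners.

```bash
python3 - <<'E'
from h import *
M={"scene":[(148,64),(180,49),(215,93),(182,103)],"top":[(150,121),(177,95),(224,123),(200,149)]}
Bs={"scene":[(182,209),(215,201)],"top":[(200,220),(229,205)]} # lower edge of the near narrow end
off={"scene":(205,160),"top":(190,160)}
for n in M:
    g=lambda p,z:cast(n,(np.array(p)+.5)/5+off[n]-.5,z)
    w=g(M[n],.112); e=w[[0,1]].mean(0)-w[[2,3]].mean(0); u=e/np.hypot(*e)
    print(n,w.mean(0).round(4),"yaw",np.degrees(np.arctan2(u[1],u[0])).round(1),"from base edge",(g(Bs[n],.04).mean(0)+.02*u).round(4))
E
```

```text
scene [0.4526 0.0442] yaw 74.0 from base edge [0.4494 0.0432]
top [0.4553 0.0461] yaw 76.0 from base edge [0.4482 0.0472]
```

```bash
python3 - <<'E'
from rig import robot
print(robot.sign_off())
E
```

```text
the job is handed in; nothing more can be done
None
```

I handed the job in: three low taps left the block upright and, by camera estimate, within about 4 mm of the stand's axis. That took about 23 s, with the stand and its neighbours apparently unmoved; the hand-in returned no verdict.

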